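# Make up a seed-counting kit and a labelling kit

## Robot

A 6-joint arm with a two-finger parallel gripper is mounted at the origin on a cart in front of the work surface, level with it; the furniture and walls round the work are solid. World frame = base frame: x ahead of the robot, y to its left, z up, the work surface at z = 0. Lengths are in m, angles in rad, forces in N, time in s.
With the tool pointing down it reaches from about 0.2 to 0.875 m from the base axis. Payload 3.4 kg.
Tool frame: the origin (TCP) lies between the finger pads; the fingertips stand 25 mm ahead of it and the grasp point (between the pads) lies 6 mm ahead of it (r.nose_length is the z of the fingertips in the tool frame, in m); z points along the fingers, x is the direction in which the jaws open and shut, and the axes are right-handed (so a half turn about z gives the same grasp; the last joint's range is limited). The gripper opens to 94 mm and grips with 3 to 60 N. Pads are 16 mm wide; open, the fingers measure 119 mm over their backs; the gripper's body (75 mm by 177 mm) begins 78 mm behind the grasp point.
Start: joints at [1.106, 0.276, 1.505, -0, 1.361, -0.121], TCP at [0.194, 0.541, 0.23] pointing down, gripper open.
Joint ranges: [-2.89, 2.89], [-0.75, 2.08], [0.22, 2.7], [-1.18, 4.32], [0.11, 2.71], [-2.7, 2.7]. Speed limits (rad/s): [2.57, 2.57, 3.14, 3.14, 3.14, 3.14].

## Interface

Orientations are given as a unit quaternion [w, x, y, z].
In Python, from plant import r, gripper_to, inverse_kinematics, vision, models, telemetry gives the robot as it stands. Calls block until the motion is done:
- r.move_to(position, orientation): joint-space move of the TCP to a pose.
- r.move_l(position, rot=None, vel=0.15, guard=None): straight line of the TCP; rot=None keeps the orientation; vel is the mean speed in m/s. With guard (N) it stops when the force on the tool has changed by that much, and returns True; else False.
- r.movej(angles): joint-space move.
- gripper_to(opening, f_grip=None): finger opening in m; f_grip is the grip in N (None keeps the last); returns when the fingers have stopped.
- r.hold(seconds).
- inverse_kinematics(position, orientation): joint angles nearest the present ones, or None.
- vision.snapshot(name): name is "scene" or "top"; returns the picture (480x640x3 uint8, red, green, blue); there is no depth.
- vision.get_calibration(name): a dict with "fx", "fy", "cx", "cy" (pixels), "position" and "orientation" of the camera in the world. Camera axes: x right, y down, z forward; pixel columns grow to the right and rows downward; lengths in m; the calibration is good to about 2 mm. A picture is of the moment at which its call begins. get_calibration takes no time and is no camera call.
A pose or a line that the arm cannot do raises r.PlanningError and nothing moves.
- r.sign_off(): hands the job in, once; it reports no verdict.
Trained networks look in the newest picture that a camera, given by its name, has taken for a name from the list of things; names that differ only in an ending like _2 or _b are one class to them, and where a whole thing is asked for, a point or a joint stands for the part that bears it (a point fixed in the world has none). Each returns a list of dicts, best first, with "score" (0 to 1); they miss things now and then, are a little off and sometimes report something else, mostly with a low value. They report only what shows in the picture. A call takes as long as a camera call. They do not tell look-alikes from the thing itself.
- models.boxes_of(thing, camera): "at" ([x, y, z] in m, in world coordinates, good to about 4 mm: the middle of the surface that is visible of it).
- models.regions_of(thing, camera): "pixels" (480x640 bool, what is visible of it).
- models.mark_of(thing, camera): "at" ([x, y, z] in m, in world coordinates, good to about 4 mm: a listed point, or the origin of a listed thing).
Readings, each from a call of its own:
- telemetry.current_t(): time.
- telemetry.current_joints(): joint angles.
- telemetry.current_dq(): joint speeds.
- telemetry.current_joint_efforts(): joint torques, N m.
- telemetry.current_ee_pos(): TCP position.
- telemetry.current_tool_rot(): TCP orientation.
- telemetry.current_wrist_force(): force on the tool from outside, world axes, zero at the start.
- telemetry.current_torque(): the same for the moment, N m.
- telemetry.current_opening(): finger opening in m.
Only numpy, scipy, OpenCV 4.12 (cv2) and the standard library are available. Lean on these libraries where they do the work, as an engineer would, in place of code of your own. Each camera call takes 0.05 s, during which the arm holds its last target.

## Task

Make up the two kits from the stock on the green mat: the clear seed dish and the tweezers go on the blue tray; the white tape roll, the red pen and the eraser go on the yellow tray. Lay tweezers and pen along the long slot of their tray and each of the other things flat in a square pocket of its own, fully inside its compartment on the tray floor. Keep the dish upright all the while, and leave the yellow tape roll and the blue pen where they are.

Things in the scene. Friction and masses are not known exactly. Their poses are not given: they have to be found in the camera images.
- blue_tray: Blue tray, 164 (x) x 132 mm (y), fixed on the bench; origin: centre of underside. Floor 3 mm thick; white rim and ribs 4 mm wide, 2.5 mm above the floor. Long slot along x: inside 156 x 44 mm, centre x 0, y -40 mm. Two square pockets: 76 x 76 mm, centres x -40 and +40, y +24 mm. Takes the seed dish and tweezers; one pocket stays empty.
- yellow_tray: Yellow tray, 164 (x) x 132 mm (y), fixed on the bench; origin: centre of underside. Floor 3 mm thick; white rim and ribs 4 mm wide, 2.5 mm above the floor. Long slot along x: inside 156 x 44 mm, centre x 0, y -40 mm. Two square pockets: 76 x 76 mm, centres x -40 and +40, y +24 mm. Takes white tape, red pen, eraser.
- seed_dish: Round clear plastic dish with a few seeds stuck to its floor, 60 mm across, 12 mm high, 22 g; grip it across the outside. Origin at the centre of its underside, z up. It lies on the stock mat, a fixed green mat 2 mm thick.
- tweezers: Steel tweezers lying flat, 126 mm long, 14 mm wide and 8 mm high, stiff (they do not give). Its long axis is y; x points across it. Origin at the centre of its underside. It lies on the mat.
- white_tape: Roll of white tape with a green core, lying flat, 47 mm across, 18 mm high; the core is filled, so grip it across the outside. Origin at the centre of its underside, z up. It lies on the mat.
- red_pen: Red marker pen lying flat, 135 mm long, 11 mm wide and 13 mm high. Its long axis is y; x points across it. Origin at the centre of its underside. It lies on the mat.
- eraser: White eraser in a blue sleeve, 45 mm long, 19 mm wide, 11 mm high. Its long axis is y; x points across it. Origin at the centre of its underside. It lies on the mat.
- yellow_tape: Roll of yellow tape with a green core, 60 mm across, 19 mm high, on the bench beyond the mat. Origin at the centre of its underside. In neither kit: leave it.
- blue_pen: Blue marker pen, 140 mm long, 9 mm wide, 11 mm high, on the bench beyond the mat; long axis y. Origin at the centre of its underside. In neither kit: leave it.
Things that resemble listed ones, but are neither listed nor needed, are in the scene too. What is shaped like the seed_dish but black is not meant.

How it is judged:
By the outcome, as a careful person would: the job done as asked, in the order asked, and still so for the second after the job is handed in, with the robot touching nothing.
It also fails if it takes over 115 s, if anything falls off the work surface, if the arm or the gripper's body presses on something with over 40 N, if the wrist force passes 120 N, or if a joint passes its speed limit or range.

## Working session

There is one attempt and no reset: what is moved stays moved. The work goes in short steps, each a Python script; the robot and the scene stay as the last script left them, time stands still between calls to the robot, and variables do not carry over. Pictures are saved under pics/ and viewed, and the job is handed in when it is done.

```bash
ls; mkdir -p pics; python3 - <<'E'
from plant import r, vision, models, telemetry
import cv2
for n in ("scene","top"):
    im=vision.snapshot(n); cv2.imwrite(f"pics/{n}0.png",im[:,:,::-1])
    print(n,vision.get_calibration(n))
for t in "blue_tray yellow_tray seed_dish tweezers white_tape red_pen eraser yellow_tape blue_pen".split():
    print(t,[(round(d["score"],2),[round(float(v),4) for v in d["at"]]) for d in models.mark_of(t,"top")])
print(telemetry.current_t(), r.nose_length)
E
```

```text
pics
scene {'fx': 513.6690898249536, 'fy': 513.6690898249536, 'cx': 315.6548461662312, 'cy': 234.50568613886486, 'position': array([-0.02402201, -0.1432827 ,  0.8834122 ]), 'orientation': array([-0.29617476,  0.84164766, -0.4243702 ,  0.15433619])}
top {'fx': 485.6393946851895, 'fy': 485.6393946851895, 'cx': 325.15456249448334, 'cy': 243.46019112340858, 'position': array([0.41228442, 0.25296886, 1.04349799]), 'orientation': array([ 0.04131862, -0.70079465,  0.71117597, -0.03752811])}
blue_tray [(0.57, [0.6563, -0.0041, 0.0037]), (0.49, [0.6472, 0.3979, 0.0004])]
yellow_tray [(0.6, [0.4291, 0.3862, 0.0021]), (0.52, [0.7438, 0.2545, -0.0017])]
seed_dish [(0.68, [0.6341, 0.2544, 0.0012]), (0.6, [0.286, 0.5415, 0.0018])]
tweezers [(0.6, [0.6142, 0.123, 0.0013])]
white_tape [(0.51, [0.5095, 0.1622, 0.0056])]
red_pen [(0.72, [0.5504, 0.2999, 0.0009])]
eraser [(0.64, [0.5821, 0.2081, 0.0019])]
yellow_tape [(0.65, [0.744, 0.2526, 0.0018])]
blue_pen [(0.52, [0.6481, 0.3989, -0.0])]
0.55 0.025
```

View pics/top0.png

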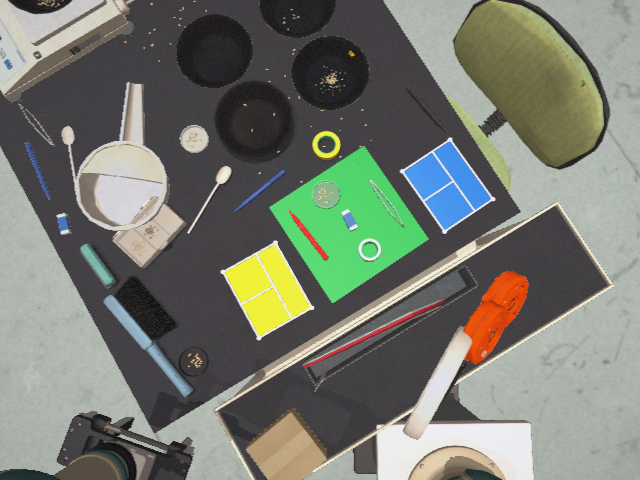

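View pics/scene0.png

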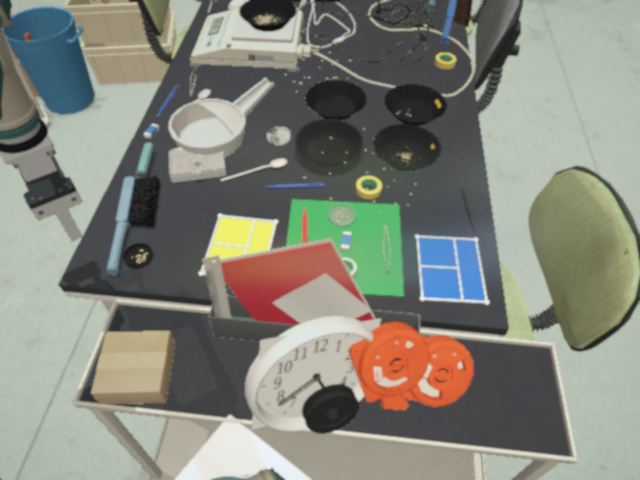

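The top view shows the green mat at about (350,225) with the dish (326,194), tweezers (385,203), red pen (308,235), eraser (349,219) and white tape (370,250). The blue tray is at (448,186), the yellow tray at (267,290) and the black dish decoy at (193,361). Next I'll measure these accurately.

```bash
cat > h.py <<'E'
import numpy as np, cv2
from scipy.spatial.transform import Rotation as R
from plant import r, gripper_to, inverse_kinematics, vision, models, telemetry
def cam(n):
    c=vision.get_calibration(n); q=c["orientation"]; return c,R.from_quat([q[1],q[2],q[3],q[0]]).as_matrix()
def px2w(n,uv,z):
    c,M=cam(n); uv=np.atleast_2d(np.asarray(uv,float))
    d=np.c_[(uv[:,0]-c["cx"])/c["fx"],(uv[:,1]-c["cy"])/c["fy"],np.ones(len(uv))]@M.T
    p=c["position"]; s=(z-p[2])/d[:,2]
    return (p+d*s[:,None])[:,:2]
def w2px(n,P):
    c,M=cam(n); q=(np.atleast_2d(P)-c["position"])@M
    return np.c_[q[:,0]/q[:,2]*c["fx"]+c["cx"],q[:,1]/q[:,2]*c["fy"]+c["cy"]]
E
python3 - <<'E'
from h import *
im=vision.snapshot("top")
np.save("im0.npy",im)
b=im[:,:,::-1]
a=cv2.resize(b[130:310,260:500],None,fx=3.3,fy=3.3,interpolation=cv2.INTER_CUBIC); cv2.imwrite("pics/z1.png",a)
a=cv2.resize(b[230:350,210:330],None,fx=4.5,fy=4.5,interpolation=cv2.INTER_CUBIC); cv2.imwrite("pics/z2.png",a)
hs=dict(blue_tray=.004,yellow_tray=.004,seed_dish=.01,tweezers=.008,white_tape=.02,red_pen=.012,eraser=.013)
for t,z in hs.items():
    for d in models.regions_of(t,"top")[:2]:
        m=d["pixels"].astype(np.uint8)
        v,u=np.nonzero(m); w=px2w("top",np.c_[u,v],z)
        (cx,cy),(a1,a2),an=cv2.minAreaRect(w.astype(np.float32)*1000)
        mu=w.mean(0); e,V=np.linalg.eigh(np.cov(w.T)); ax=V[:,1]
        print(t,round(d["score"],2),len(u),"mean",mu.round(4),"rect",round(cx,1),round(cy,1),round(a1,1),round(a2,1),round(an,1),"pca",round(np.degrees(np.arctan2(ax[1],ax[0])),1),"px",u.mean().round(),v.mean().round())
        np.save(f"m_{t}.npy",m) if d is not None else 0
E
```

```text
blue_tray 0.73 4452 mean [ 0.6525 -0.0102] rect 653.5 -9.8 167.1 135.5 32.9 pca -146.6 px 447.0 185.0
blue_tray 0.34 31 mean [0.6582 0.153 ] rect 657.8 152.5 17.2 7.8 43.2 pca -144.9 px 372.0 184.0
yellow_tray 0.75 4736 mean [0.4312 0.3822] rect 432.1 382.9 165.6 133.5 28.7 pca -151.7 px 267.0 290.0
seed_dish 0.87 627 mean [0.6347 0.2548] rect 634.9 254.3 60.7 59.5 89.1 pca -143.2 px 326.0 195.0
seed_dish 0.72 704 mean [0.2844 0.5378] rect 284.4 538.2 60.8 59.3 89.2 pca 126.0 px 193.0 361.0
white_tape 0.73 4542 mean [ 0.6486 -0.0064] rect 649.5 -5.3 166.3 135.4 32.6 pca -146.3 px 447.0 185.0
white_tape 0.69 208 mean [0.5133 0.1632] rect 512.8 164.0 44.4 44.7 88.7 pca 167.5 px 370.0 249.0
red_pen 0.83 344 mean [0.5409 0.2895] rect 544.3 292.5 126.4 14.4 36.9 pca -143.3 px 310.0 238.0
red_pen 0.56 491 mean [0.7445 0.2518] rect 744.6 251.6 59.1 63.1 89.1 pca 165.5 px 326.0 145.0
eraser 0.71 191 mean [0.5788 0.2053] rect 578.4 205.6 45.6 20.3 25.1 pca -156.1 px 349.0 219.0
```

View pics/z1.png

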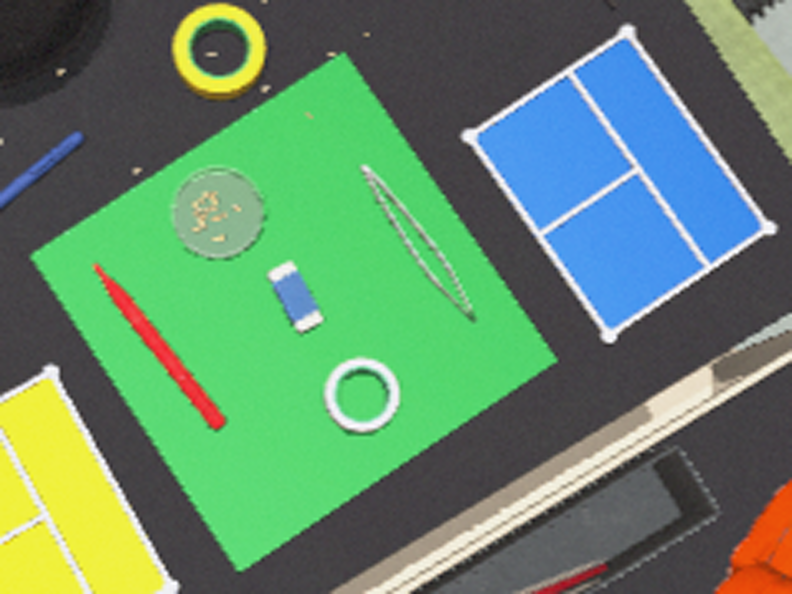

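View pics/z2.png

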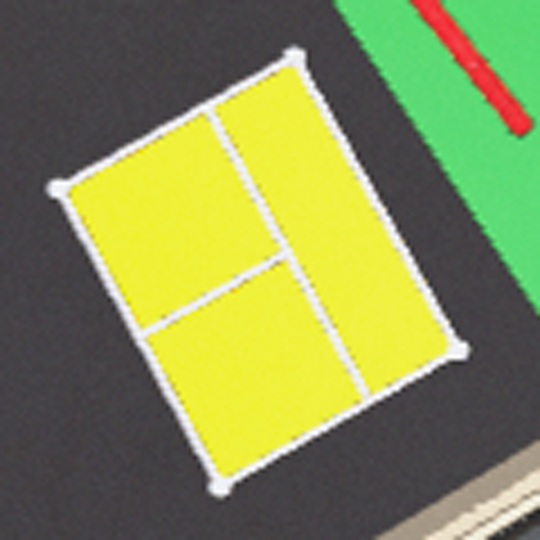

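```bash
python3 - <<'E'
from h import *
def ray(n,uv):
    c,M=cam(n); d=M@np.array([(uv[0]-c["cx"])/c["fx"],(uv[1]-c["cy"])/c["fy"],1]); return c["position"],d/np.linalg.norm(d)
def tri(a,b):
    p,d=ray("scene",a); q,e=ray("top",b)
    A=np.c_[d,-e]; s=np.linalg.lstsq(A,q-p,rcond=None)[0]; x=p+d*s[0]; y=q+e*s[1]
    return ((x+y)/2).round(3), np.linalg.norm(x-y).round(4)
print("lidL",tri((206,258),(305,367)),"lidR",tri((337,240),(442,302)),tri((372,320),(442,302)), tri((372,320),(470,270)))
print("cart rim", px2w("top",[(215,410),(555,205),(410,255)],0))
im=np.load("im0.npy"); hsv=cv2.cvtColor(im,cv2.COLOR_RGB2HSV)
# objects: non-green on mat
green=((hsv[...,0]>50)&(hsv[...,0]<75)&(hsv[...,1]>120)).astype(np.uint8)
n,l,st,_=cv2.connectedComponentsWithStats(green); k=1+np.argmax(st[1:,4])
cs,_=cv2.findContours((l==k).astype(np.uint8),cv2.RETR_EXTERNAL,cv2.CHAIN_APPROX_NONE)
hull=cv2.convexHull(max(cs,key=cv2.contourArea)); mat=np.zeros(green.shape,np.uint8); cv2.fillPoly(mat,[hull],1)
mat=cv2.erode(mat,np.ones((3,3)))
w=px2w("top",hull[:,0],.002); print("mat",cv2.minAreaRect((w*1000).astype(np.float32)))
ob=((mat>0)&(green==0)).astype(np.uint8)
n,l,st,c=cv2.connectedComponentsWithStats(ob,connectivity=8)
for i in range(1,n):
    if st[i,4]<20: continue
    v,u=np.nonzero(l==i)
    for z in (.008,.014,.02):
        w=px2w("top",np.c_[u,v],z); e,V=np.linalg.eigh(np.cov(w.T)); a=V[:,1]
        rc=cv2.minAreaRect((w*1000).astype(np.float32))
        print(c[i].round(0),st[i,4],z,w.mean(0).round(4),np.array(rc[0]).round(1),np.array(rc[1]).round(1),round(rc[2],1),"pca",round(np.degrees(np.arctan2(a[1],a[0]))%180,1))
E
```

```text
lidL (array([0.289, 0.3  , 0.185]), np.float64(0.014)) lidR (array([0.391, 0.093, 0.292]), np.float64(0.0382)) (array([0.4  , 0.035, 0.097]), np.float64(0.005)) (array([0.431, 0.009, 0.103]), np.float64(0.0861))
cart rim [[ 0.18330517  0.49240236]
 [ 0.60586993 -0.24336489]
 [ 0.50146437  0.07533894]]
mat ((573.5048828125, 207.66624450683594), (249.92550659179688, 250.72433471679688), 32.68074035644531)
[325. 194.] 626 0.008 [0.6367 0.2555] [636.4 255.4] [58.7 61.9] 89.1 pca 2.5
[325. 194.] 626 0.014 [0.6354 0.2555] [635.1 255.4] [58.3 61.5] 89.1 pca 2.5
[325. 194.] 626 0.02 [0.6341 0.2554] [633.8 255.4] [58.  61.1] 89.1 pca 2.5
[385. 202.] 215 0.008 [0.6176 0.126 ] [615.9 124.2] [123.  17.] 31.9 pca 34.1
[385. 202.] 215 0.014 [0.6164 0.1267] [614.7 125. ] [122.3  16.9] 31.9 pca 34.1
[385. 202.] 215 0.02 [0.6152 0.1275] [613.5 125.7] [121.5  16.8] 31.9 pca 34.1
[309. 236.] 343 0.008 [0.5451 0.2928] [548.9 295.5] [136.1  13. ] 37.0 pca 37.1
[309. 236.] 343 0.014 [0.5444 0.2925] [548.1 295.3] [135.3  12.9] 37.0 pca 37.1
[309. 236.] 343 0.02 [0.5436 0.2923] [547.3 295. ] [134.5  12.8] 37.0 pca 37.1
[349. 219.] 207 0.008 [0.5797 0.2055] [579.7 205.2] [46.7 21.3] 26.0 pca 26.6
[349. 219.] 207 0.014 [0.5787 0.2058] [578.8 205.5] [46.4 21.1] 26.0 pca 26.6
[349. 219.] 207 0.02 [0.5777 0.206 ] [577.8 205.8] [46.1 21. ] 26.0 pca 26.6
[369. 249.] 259 0.008 [0.5149 0.1634] [515.  162.9] [49.3 47.4] 89.1 pca 113.0
[369. 249.] 259 0.014 [0.5143 0.164 ] [514.4 163.4] [49.  47.1] 89.1 pca 113.0
[369. 249.] 259 0.02 [0.5137 0.1645] [513.8 164. ] [48.7 46.8] 89.1 pca 113.0
```

```bash
cat >> h.py <<'E'
def quat(a):
    M=np.array([[np.cos(a),np.sin(a),0],[np.sin(a),-np.cos(a),0],[0,0,-1]]); q=R.from_matrix(M).as_quat(); return np.array([q[3],q[0],q[1],q[2]])
def best(xy,z,deg):
    """jaw-axis angle deg (mod 180) -> quaternion with the smallest last-joint angle"""
    out=[]
    for a in (deg,deg+180):
        j=inverse_kinematics([xy[0],xy[1],z],quat(np.radians(a)))
        if j is not None: out.append((abs(j[5]),a))
    return min(out)
MAT,FLOOR=.002,.003
# name: xy, jaw angle, width, tip height over underside, grip
OBJ=dict(seed_dish=((.6365,.2554),123,.060,.0045,10),
 tweezers=((.616,.1242),33+90,.014,.0032,25),
 white_tape=((.5146,.1632),123,.047,.005,15),
 red_pen=((.5489,.2955),37+90,.011,.0045,20),
 eraser=((.5797,.2053),26+90,.019,.004,12))
TR=dict(blue=((.6530,-.0100),32.9),yellow=((.4317,.3826),28.7))
def slot(t,x,y):
    (cx,cy),d=TR[t]; a=np.radians(d); return (cx+x*np.cos(a)-y*np.sin(a),cy+x*np.sin(a)+y*np.cos(a))
DST=dict(seed_dish=(slot('blue',-.04,.024),123),
 tweezers=(slot('blue',0,-.04),32.9+90),
 white_tape=(slot('yellow',.04,.024),28.7+90),
 red_pen=(slot('yellow',0,-.04),28.7+90),
 eraser=(slot('yellow',-.04,.024),28.7+90))
ZT=.14
def log(*a): print(round(telemetry.current_t(),2),*a)
def pick(n,xy=None,deg=None,base=MAT,open_=None):
    p,d,w,h,f=OBJ[n]; p=p if xy is None else xy; d=d if deg is None else deg
    q=quat(np.radians(best(p,ZT,d)[1])); z=base+h+r.nose_length
    gripper_to(open_ or w+.022,f)
    r.move_to([*p,ZT],q); r.move_l([*p,z+.03],vel=.25)
    hit=r.move_l([*p,z],vel=.06,guard=6); log("down",hit,telemetry.current_ee_pos().round(4))
    if hit: return False
    gripper_to(max(w-.012,0),f); o=telemetry.current_opening()
    r.move_l([*p,z+.03],vel=.1); r.move_l([*p,ZT],vel=.2)
    log(n,"grip",round(o,4),"lifted",round(telemetry.current_opening(),4)); return True
def place(n,dst=None,vel=.25):
    p,d=dst or DST[n]; _,_,w,h,f=OBJ[n]
    q=quat(np.radians(best(p,ZT,d)[1])); z=FLOOR+h+r.nose_length+.0006
    r.move_l([*p,ZT],q,vel=vel); r.move_l([*p,z+.02],vel=.2)
    hit=r.move_l([*p,z],vel=.05,guard=8); log("place",hit,telemetry.current_ee_pos().round(4),round(telemetry.current_opening(),4))
    gripper_to(w+.012,f); r.hold(.15)
    r.move_l([*p,z+.03],vel=.1); r.move_l([*p,ZT],vel=.3)
E
python3 - <<'E'
from h import *
for n in OBJ:
    print(n,best(OBJ[n][0],ZT,OBJ[n][1]),best(OBJ[n][0],.03,OBJ[n][1]),np.round(DST[n][0],4),best(DST[n][0],ZT,DST[n][1]))
im=np.load("im0.npy")[:,:,::-1].copy()
for n in OBJ:
    for p,c in ((OBJ[n][0],(0,0,0)),(DST[n][0],(0,0,255))):
        u=w2px("top",[*p,.008])[0]; cv2.circle(im,tuple(int(round(v*16)) for v in u),24,c,1,cv2.LINE_AA,4)
for t in TR:
    P=np.array([[*slot(t,x,y),.0055] for x,y in ((-.082,-.066),(.082,-.066),(.082,.066),(-.082,.066))]); 
    cv2.polylines(im,[np.round(w2px("top",P)*16).astype(int)],True,(0,0,255),1,cv2.LINE_AA,4)
cv2.imwrite("pics/ov.png",cv2.resize(im[130:345,215:500],None,fx=2.75,fy=2.75,interpolation=cv2.INTER_CUBIC))
E
```

```text
seed_dish (np.float64(1.2750621913695888), 303) (np.float64(1.2750621913695888), 303) [ 0.6064 -0.0116] (np.float64(0.8610692293576996), 303)
tweezers (np.float64(1.0831280388031796), 303) (np.float64(1.0831280388031796), 303) [ 0.6747 -0.0436] (np.float64(0.8292528455743957), 302.9)
white_tape (np.float64(1.173034810726481), 303) (np.float64(1.173034810726481), 303) [0.4553 0.4229] (np.float64(1.4351141641052503), 118.7)
red_pen (np.float64(1.3073204047574691), 307) (np.float64(1.3073204047574691), 307) [0.4509 0.3475] (np.float64(1.5373010839220822), 118.7)
eraser (np.float64(1.3442865575937573), 296) (np.float64(1.3442865575937573), 296) [0.3851 0.3844] (np.float64(1.415036212734637), 118.7)
```

View pics/ov.png

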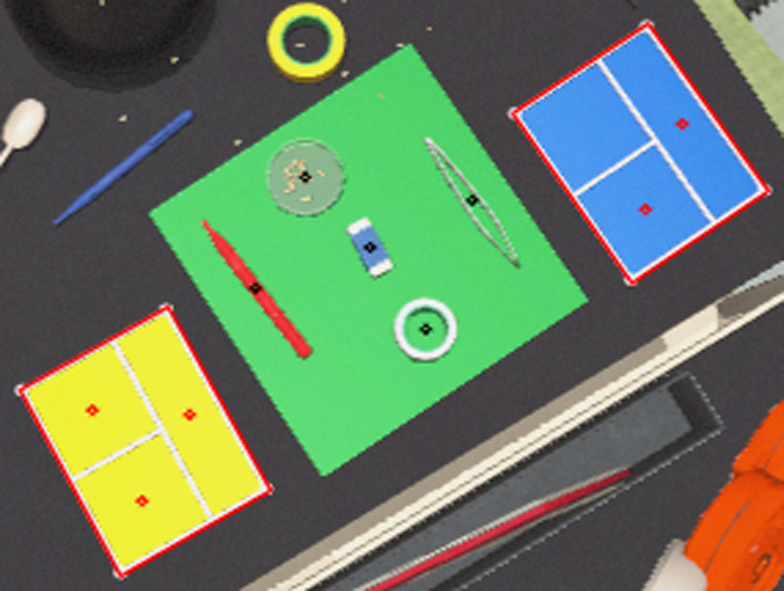

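The overlay lines up: tray outlines sit on the rims and the object dots on the object centres. Starting with the dish.

```bash
python3 - <<'E'
s=open("h.py").read()
s=s.replace("""    q=quat(np.radians(best(p,ZT,d)[1])); z=FLOOR""","""    c=telemetry.current_tool_rot(); xa=R.from_quat([c[1],c[2],c[3],c[0]]).as_matrix()[:,0]; cd=np.degrees(np.arctan2(xa[1],xa[0]))
    d=cd+((d-cd+90)%180-90); q=quat(np.radians(d)); z=FLOOR""")
open("h.py","w").write(s)
E
python3 - <<'E'
from h import *
ok=pick("seed_dish")
print(telemetry.current_wrist_force())
im=vision.snapshot("scene"); cv2.imwrite("pics/s1.png",im[:,:,::-1])
E
```

```text
4.42 down False [0.6365 0.2554 0.0312]
5.9 seed_dish grip 0.0592 lifted 0.0593
[ 0.06796481  0.59666711 -0.25368628]
```

View pics/s1.png

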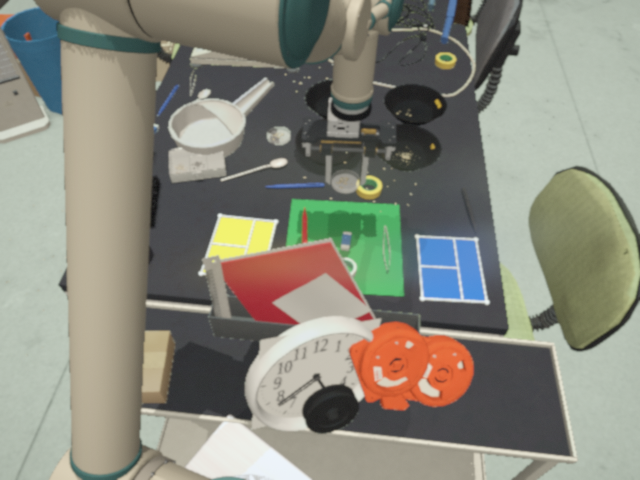

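The dish is held level in the gripper at (344,180), and the arm is well clear of the lid. Placing it, then moving the tweezers.

```bash
python3 - <<'E'
from h import *
place("seed_dish",vel=.2)
ok=pick("tweezers"); print(ok)
im=vision.snapshot("scene"); cv2.imwrite("pics/s2.png",im[:,:,::-1])
E
```

```text
8.57 place False [ 0.6063 -0.0116  0.0329] 0.0593
12.46 down False [0.616  0.1243 0.03  ]
13.96 tweezers grip 0.0129 lifted 0.013
True
```

View pics/s2.png

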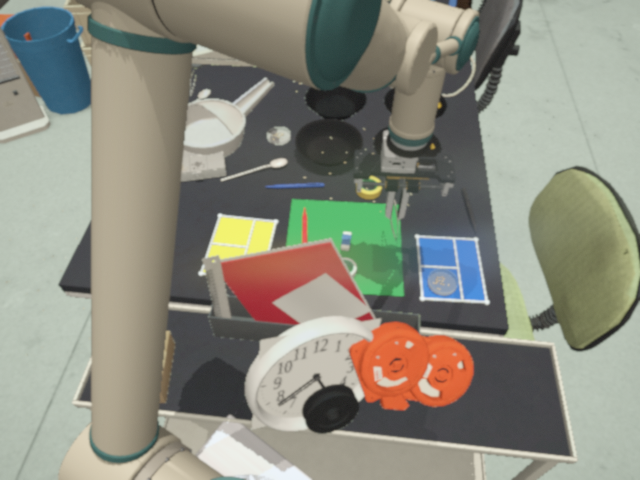

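The dish lies in the near blue pocket at (442,284), and the tweezers are in the jaws (gone from the mat, opening 13 mm). Next are the tweezers placement and the white tape.

```bash
python3 - <<'E'
from h import *
place("tweezers")
ok=pick("white_tape"); print(ok)
im=vision.snapshot("scene"); cv2.imwrite("pics/s3.png",im[:,:,::-1])
if ok: place("white_tape")
ok=pick("red_pen"); print(ok)
im=vision.snapshot("scene"); cv2.imwrite("pics/s4.png",im[:,:,::-1])
E
```

```text
15.93 place True [ 0.6745 -0.0436  0.0314] 0.0126
20.33 down False [0.5145 0.1633 0.0318]
21.82 white_tape grip 0.0457 lifted 0.046
True
24.22 place False [0.4551 0.4228 0.0334] 0.046
28.06 down False [0.5489 0.2954 0.0313]
29.52 red_pen grip 0.0103 lifted 0.0108
True
```

View pics/s4.png

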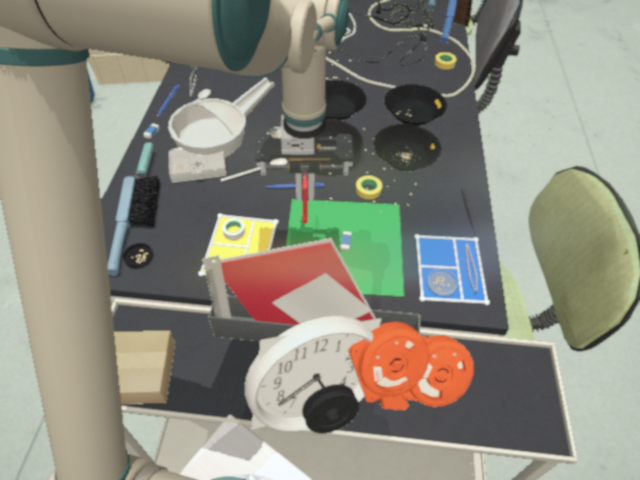

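View pics/s3.png

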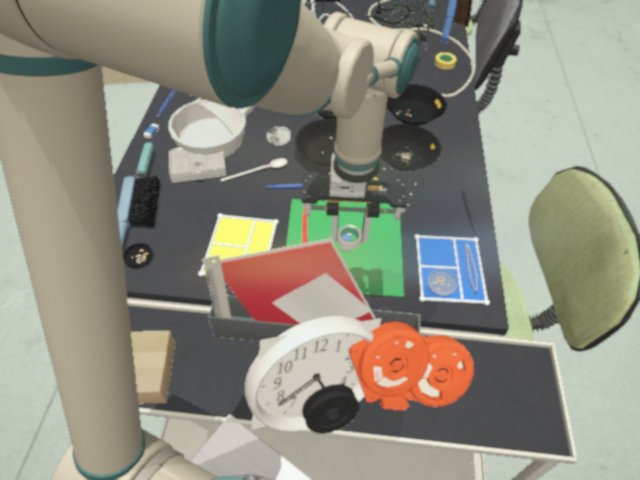

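The tweezers are in the blue slot at (471,263), the tape is in the far yellow pocket at (233,228), and the pen is held at (305,195).

```bash
python3 - <<'E'
from h import *
place("red_pen")
ok=pick("eraser"); print(ok)
if ok: place("eraser")
r.move_to([.30,.62,.25],quat(np.radians(best((.30,.62),.25,100)[1])))
log("done")
im=vision.snapshot("top"); np.save("im1.npy",im)
cv2.imwrite("pics/t5.png",im[:,:,::-1])
b=im[:,:,::-1]
cv2.imwrite("pics/t5y.png",cv2.resize(b[230:350,210:330],None,fx=4.5,fy=4.5,interpolation=cv2.INTER_CUBIC))
cv2.imwrite("pics/t5b.png",cv2.resize(b[130:240,390:510],None,fx=4.5,fy=4.5,interpolation=cv2.INTER_CUBIC))
E
```

```text
31.3 place False [0.4507 0.3475 0.0329] 0.0106
35.15 down False [0.5797 0.2052 0.0308]
36.62 eraser grip 0.0175 lifted 0.0181
True
38.89 place True [0.3848 0.3843 0.032 ] 0.0179
42.45 done
```

View pics/t5.png

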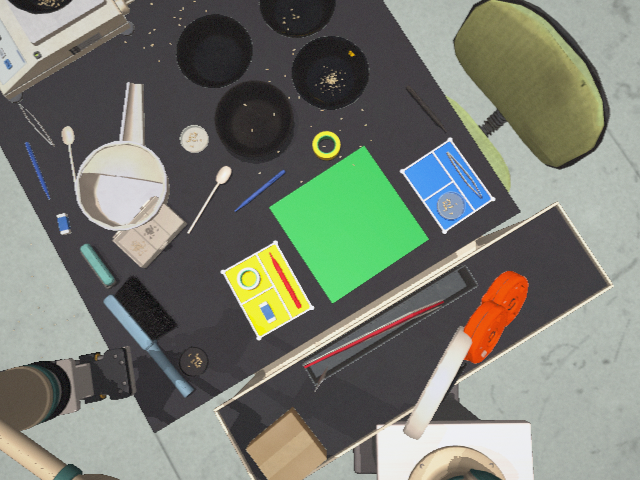

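View pics/t5y.png

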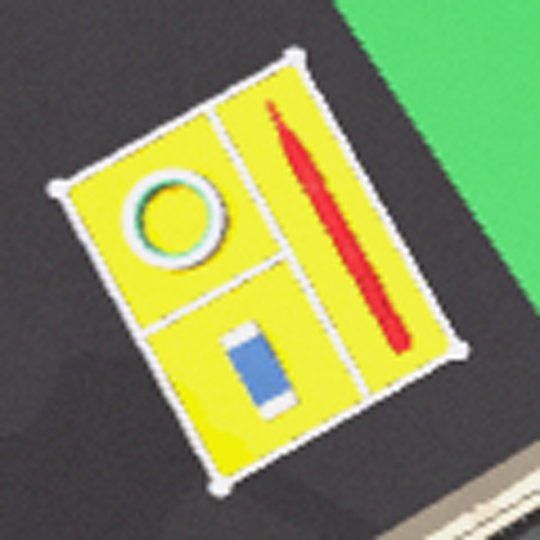

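View pics/t5b.png

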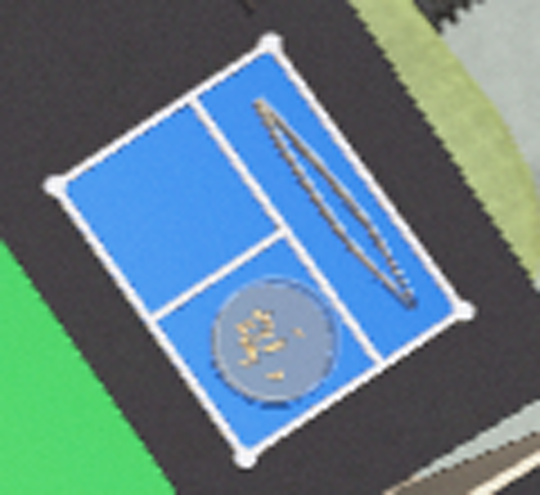

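Everything is in its compartment and the mat is empty. The dish at (451,206) looks slightly off-centre, so I'll measure the margins.

```bash
python3 - <<'E'
from h import *
box=dict(seed_dish=('blue',-.04,.024,.076,.076,.009),tweezers=('blue',0,-.04,.156,.044,.007),white_tape=('yellow',.04,.024,.076,.076,.012),red_pen=('yellow',0,-.04,.156,.044,.009),eraser=('yellow',-.04,.024,.076,.076,.009))
im0=np.load("im0.npy").astype(int); im1=np.load("im1.npy").astype(int)
df=np.abs(im1-im0).sum(2)>45
V,U=np.mgrid[:480,:640]
for n,(t,x,y,a,b,z) in box.items():
    w=px2w("top",np.c_[U.ravel(),V.ravel()],z)
    (cx,cy),d=TR[t]; th=np.radians(d); q=(w-[cx,cy])@np.array([[np.cos(th),-np.sin(th)],[np.sin(th),np.cos(th)]])-[x,y]
    s=df.ravel()&(np.abs(q[:,0])<a/2+.004)&(np.abs(q[:,1])<b/2+.004)
    k=q[s]*1000; print(n,s.sum(),"x",k[:,0].min().round(1),k[:,0].max().round(1),"y",k[:,1].min().round(1),k[:,1].max().round(1),"half",a*500,b*500)
for t in ("seed_dish","tweezers","white_tape","red_pen","eraser","yellow_tape","blue_pen"):
    print(t,[(round(d["score"],2),[round(float(v),4) for v in d["at"]]) for d in models.mark_of(t,"top")[:2]])
print({n:np.round(DST[n][0],3) for n in DST})
E
```

```text
seed_dish 678 x -31.8 29.7 y -35.0 29.6 half 38.0 38.0
tweezers 302 x -65.6 62.0 y -12.9 6.2 half 78.0 22.0
white_tape 333 x -26.0 25.1 y -28.2 24.4 half 38.0 38.0
red_pen 338 x -67.7 68.0 y -8.9 3.5 half 78.0 22.0
eraser 309 x -35.4 22.1 y -14.6 36.2 half 38.0 38.0
seed_dish [(0.72, [0.2846, 0.5379, -0.0033]), (0.59, [0.6058, -0.0163, 0.0038])]
tweezers [(0.48, [0.6765, -0.046, 0.0002])]
white_tape [(0.83, [0.4549, 0.421, 0.0057])]
red_pen [(0.59, [0.4558, 0.345, 0.0015])]
eraser [(0.77, [0.3858, 0.388, 0.0017])]
yellow_tape [(0.88, [0.7412, 0.2517, 0.0005])]
blue_pen [(0.53, [0.6457, 0.4017, -0.0003])]
{'seed_dish': array([ 0.606, -0.012]), 'tweezers': array([ 0.675, -0.044]), 'white_tape': array([0.455, 0.423]), 'red_pen': array([0.451, 0.348]), 'eraser': array([0.385, 0.384])}
```

```bash
python3 - <<'E'
from h import *
r.sign_off(); log("signed off")
E
```

```text
the job is handed in; nothing more can be done
the job is handed in; nothing more can be done
```

Both kits are made up and the job is handed in, with the last move finishing at about 42 s of the 115 s.

- **Blue tray:** the dish is in the near square pocket and the tweezers lie along the slot. The far pocket stays empty. The dish was gripped across the outside and kept tool-down throughout.
- **Yellow tray:** the white tape is in the far pocket, the eraser is in the near pocket, and the red pen lies along the slot.
- **Contact on placing:** the touch guard tripped lightly when I set down the tweezers and the eraser, both within about 1 mm of the tray floor. The other three went down without tripping it.
- **Final top picture:** all five things are inside their compartments, and the mat is empty. The yellow tape and blue pen have not visibly moved.
- **Measured margins:** the tightest is the dish, about 3 mm from the rib on the slot side, counting parallax and shadow. The eraser's raw outline came within 2–3 mm of the pocket edge because of the arm's shadow; the picture shows it well clear.
- **Network positions:** these agreed with where I aimed to within about 5 mm. For the dish the network ranked the black look-alike first; I never touched that one.

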